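# Rake the drying bricks into one layer

### The arm

A 6-joint arm with a two-finger parallel gripper is mounted at the origin on the work surface. World frame = base frame: x ahead of the robot, y to its left, z up, the work surface at z = 0. Lengths are in mm, angles in rad, forces in N, time in s.
With the tool pointing down it reaches from about 375 to 900 mm from the base axis. Payload 3.1 kg.
Tool frame: the origin (TCP) lies between the finger pads; the fingertips stand 22 mm ahead of it and the grasp point (between the pads) lies 3 mm ahead of it; z points along the fingers, y is the direction in which the jaws open and shut (so a half turn about z gives the same grasp; the last joint's range is limited). The gripper opens to 85 mm and grips with 20 to 120 N. Pads are 22 mm wide; open, the fingers measure 114 mm over their backs; the gripper's body (76 mm by 85 mm) begins 54 mm behind the grasp point. The pads swing forward as they close: fully open they stand 13 mm farther back than shut.
Start: joints at [0.98, 0.527, 1.433, -0, 1.181, -0.178], TCP at [250.693, 572.494, 253.31] pointing down, gripper open.
Joint ranges: [-3.08, 3.08], [-0.75, 2.2], [0.22, 2.44], [-1.43, 4.57], [0, 2.65], [-2.85, 2.85]. Speed limits (rad/s): [2.79, 2.79, 3.14, 3.14, 3.14, 3.14].

### API

Orientations are given as [roll, pitch, yaw] about the fixed x, y, z axes, in that order (R = Rz(yaw) Ry(pitch) Rx(roll)).
In Python, from workcell import manip gives the robot as it stands.
- The arm moves only by the tool move_arm, never from a script. Its argument "deltas" is a list of rows, each a list of 5 numbers: the shift along the tool's x, y, z in cm, then the turn about the tool's z in degrees, then the finger opening in cm, from 0 to 8.54. In form: [[x, y, z, yaw, grip], ...]. A call has 1 to 12 rows; each row shifts and turns the pose as measured when the row begins, along the tool's axes as they then stand; what a row does not reach is not made up. A row lasts 1/10 s, in which the tool goes at most 50 mm and 8.59 degrees, less where a joint would pass 70% of its speed; a pose out of reach is approached as far as the arm can. A call is refused whole if a number of a shift passes 5 or a number of a turn 8.59, either way. A call with a gripper value outside its range is refused whole. The fingers move at their own pace and stop on an object; the grip force is fixed at half the most. Time passes only in rows, so rows that do not move let the fingers close. It gives the time, the measured TCP pose, the force and the opening at its end, in the units of the state.
- manip.sense(): the state, without advancing time (a new reading comes with each control period).
- manip.snapshot(name): name is "scene" or "side" or "wrist"; returns (picture, depth): 384x512x3 uint8, red, green, blue; 384x512 float32, mm along the optical axis (not along the pixel's ray), 0 where there is no reading.
- manip.camera_params(name): a dict with "mtx" (3x3 intrinsics, pixels), "k1" (the pictures are not rectified: a ray, as slopes to the right and down, at radius r is drawn at 1 + k1 r^2 times it, then the intrinsics apply), "rvec" (rotation vector, rad) and "tvec" (3), from world to camera coordinates, as OpenCV has them. Camera axes: x right, y down, z forward; pixel columns grow to the right and rows downward; lengths in mm; the calibration is good to about 2 mm. A picture is of the moment at which its call begins: read the wrist's pose just before it. camera_params takes no time and is no camera call; for the wrist camera it gives the pose at the moment of the call.
- manip.close_job(): hands the job in, once; it reports no verdict.
The state is a dict: "clock": time; "joint_pos": joint angles; "joint_velocities": joint speeds; "tau": joint torques, N m; "tool_pos": TCP position; "eef_rot": TCP orientation; "wrist_force": force on the tool from outside, world axes, zero at the start; "torque": the same for the moment, N m; "opening": finger opening in mm.
Only numpy, scipy, OpenCV 4.12 (cv2) and the standard library are available. Lean on these libraries where they do the work, as an engineer would, in place of code of your own. Each camera call takes 0.05 s, during which the arm holds its last target.

### The job

Take the wide toothed rake from its stand and rake the two upper clay bricks off the heap into the empty part of the white tray, so that they too lie flat on its floor and the heap becomes one even layer. Touch those two bricks with nothing but the rake, then stand the rake upright back in the stand it came from.

Things in the scene. Friction and masses are not known exactly. Their poses are not given: they have to be found in the camera images.
- rake: Steel rake 134 tall, upright in a fixed open stand (inside 50 x 110, floor 4 thick, 14 tall). Head 26 (x) x 90 (y) x 46 tall, five teeth 34 long, 26 deep; black handle 24 (x) x 36 (y) from 46 up to 134. Origin: centre under the teeth, 4 above bench; z up; same if turned half round. 220 g, head-heavy. Not the scraper in a like stand: same handle, solid 56 wide blade, no teeth. All mm.
- tray: White tray, fixed; inside 250 (x) x 116 (y), walls 33 tall, 4 thick, floor top 4 above bench. Origin: centre of underside; +x to the filled end, away from the robot. Six loose bricks: a bed of four on the floor, rows at x = +92 and +29, its top 24 above bench, and two upper ones on the +29 row. The +92 row is bare on top: the rake fits there, behind them. Floor empty from x = -4 to -125. All mm.
- brick_a: Clay brick 60 (x) x 50 (y) x 20 (z) mm, 75 g, loose, one of the two side by side on top of the heap: the one on the tray's +y side. Origin: brick's centre; x roughly along the tray, z up at the start. The centre is 34 mm above the bench on the heap, 14 mm when flat on the tray's floor.
- brick_b: Clay brick 60 (x) x 50 (y) x 20 (z) mm, 75 g, loose, one of the two side by side on top of the heap: the one on the tray's -y side. Origin: brick's centre; x roughly along the tray, z up at the start. The centre is 34 mm above the bench on the heap, 14 mm when flat on the tray's floor.
Things that resemble listed ones, but are neither listed nor needed, are in the scene too. Leave any yellow look-alike of the rake alone. What is shaped like the brick_a but turquoise is not meant.

How it is judged:
By the outcome, as a careful person would: the job done as asked, in the order asked, and still so for the second after the job is handed in, with the robot touching nothing.
It also fails if it takes over 54 s, if anything falls off the work surface, if the arm or the gripper's body presses on something with over 40 N, if the wrist force passes 120 N, or if a joint passes its speed limit or range.

## Working session

There is one attempt and no reset: what is moved stays moved. The work goes in short steps, Python scripts to look and compute and a tool call to move; the robot and the scene stay as the last step left them, time stands still between calls to the robot, and variables do not carry over. Pictures are saved under pics/ and viewed, and the job is handed in when it is done.

Besides the shell and the picture viewer there is one more tool, called after ">>>" in YAML: its name, and indented under it one key for each argument. move_arm: Moves the arm, as the interface text tells. Its arguments: {"type":"object","properties":{"deltas":{"type":"array"}},"required":["deltas"]}

```bash
mkdir -p pics; ls
cat > h.py <<'E'
import numpy as np, cv2
from workcell import manip
def snap(n,out):
    p=manip.camera_params(n); im,d=manip.snapshot(n)
    cv2.imwrite(f'pics/{out}.png',im[:,:,::-1]); np.savez(f'pics/{out}.npz',im=im,d=d,**{k:np.array(v) for k,v in p.items()})
    return im,d,p
def load(out):
    z=np.load(f'pics/{out}.npz'); return z['im'],z['d'],z
def rays(p,uv):
    uv=np.asarray(uv,float).reshape(-1,2); K=np.array(p['mtx']); k=float(p['k1'])
    dist=np.array([k,0,0,0,0.])
    xy=cv2.undistortPoints(uv.reshape(-1,1,2),K,dist).reshape(-1,2)
    R=cv2.Rodrigues(np.array(p['rvec'],float).reshape(3,1))[0]; t=np.array(p['tvec'],float).ravel()
    return -R.T@t, (R.T@np.c_[xy,np.ones(len(xy))].T).T
def onplane(p,uv,z):
    c,d=rays(p,uv); s=(z-c[2])/d[:,2]; return c+d*s[:,None]
def cloud(p,d):
    v,u=np.mgrid[0:d.shape[0],0:d.shape[1]]
    c,r=rays(p,np.c_[u.ravel(),v.ravel()]); P=c+r*d.ravel()[:,None]
    P[d.ravel()==0]=np.nan
    return P.reshape(d.shape+(3,))
E
python3 - <<'E'
from h import *
for n in ('scene','side'):
    snap(n,n+'0')
print(manip.sense())
E
```

```text
pics
{'clock': 0.1, 'joint_pos': array([ 9.79496498e-01,  5.28389958e-01,  1.43379303e+00,  5.73340198e-05,
        1.18140062e+00, -1.78512614e-01]), 'joint_velocities': array([ 0.00037264, -0.00043735, -0.00294778, -0.00117324,  0.00045382,
        0.00062215]), 'tau': array([-1.51469510e-05, -4.43301201e+01, -1.78587198e+01, -2.61099722e-04,
        3.98473669e-03,  9.04028468e-06]), 'tool_pos': array([250.34973216, 572.00553071, 252.41513673]), 'eef_rot': array([-3.13964275e+00, -4.05681892e-04,  2.72878323e+00]), 'wrist_force': array([ 0.1699037 , -0.24873413,  0.70526218]), 'torque': array([ 0.00959265,  0.05597055, -0.03298484]), 'opening': 85.57461416762327}
```

View pics/scene0.png

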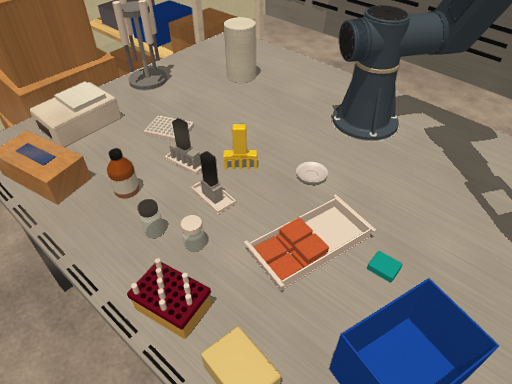

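View pics/side0.png

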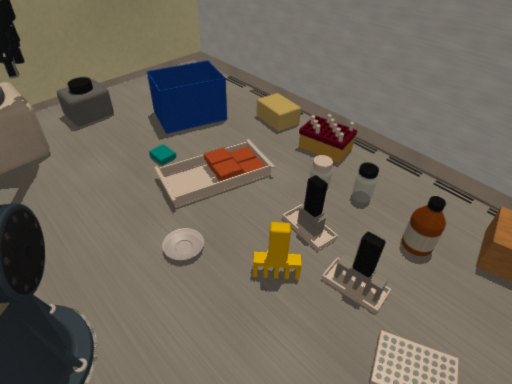

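The scene view shows the toothed rake at about (183,150), the scraper at (210,185), the yellow look-alike at (240,150) and the tray around (310,240). In the side view the rake is at (365,270). Next I'll measure their positions.

Run:
```python
from h import *
for n in ('scene0','side0'):
    im,d,p=load(n); P=cloud(p,d); hsv=cv2.cvtColor(im,cv2.COLOR_RGB2HSV)
    def box(m,lab):
        Q=P[m]; Q=Q[~np.isnan(Q[:,0])]
        if len(Q)<15: print(n,lab,len(Q));return
        r=cv2.minAreaRect(Q[:,:2].astype(np.float32)); print(n,lab,len(Q),np.round(r[0],1),np.round(r[1],1),round(r[2],1),'z',np.round(np.percentile(Q[:,2],[5,50,95]),1))
    H,S,V=hsv[...,0],hsv[...,1],hsv[...,2]
    dark=(V<60)&(P[...,2]>60)&(P[...,2]<160)
    nl,l,st,ce=cv2.connectedComponentsWithStats(dark.astype(np.uint8))
    for i in range(1,nl):
        if 60<st[i,4]<3000:
            print(ce[i]); box(l==i,'dark'); box((l==i)&(P[...,2]>132),'darktop')
    red=((H<12)|(H>172))&(S>150)&(V>110)&(P[...,2]>15)&(P[...,2]<60)
    nl,l,st,ce=cv2.connectedComponentsWithStats(red.astype(np.uint8))
    for i in range(1,nl):
        if st[i,4]>200:
            print(ce[i]); box(l==i,'red'); box((l==i)&(P[...,2]>39),'redtop'); box((l==i)&(abs(P[...,2]-24)<3),'bed')
    white=(S<40)&(V>160)
    nl,l,st,ce=cv2.connectedComponentsWithStats((white&(P[...,2]<60)&(P[...,2]>-5)&(P[...,0]<900)).astype(np.uint8))
    for i in range(1,nl):
        if st[i,4]>150:
            print(ce[i]); box(l==i,'white'); box((l==i)&(P[...,2]>28)&(P[...,2]<38),'rim')
            box((l==i)&(P[...,2]>9)&(P[...,2]<20),'standrim')
for n,s in(('scene0',(110,110,260,220)),('side0',(270,160,410,320)),('scene0',(235,190,385,295)),('side0',(150,135,280,210))):
    im=load(n)[0]; x0,y0,x1,y1=s; cv2.imwrite(f'pics/c_{n}_{x0}.png',cv2.resize(im[y0:y1,x0:x1,::-1],None,fx=5,fy=5,interpolation=2))
```

```text
[324.73529412   5.41176471]
scene0 dark 102 [-481.6 -508.3] [ 17.2 131.1] 0.4 z [114.2 120.7 128.1]
scene0 darktop 0
[353.1  13.6]
scene0 dark 70 [-480.9 -362.6] [89.7 14.9] 87.7 z [111.7 120.7 127.2]
scene0 darktop 0
[483.99354839  54.35483871]
scene0 dark 155 [-481.2  175.9] [119.4  18.6] 89.8 z [112.6 120.5 127. ]
scene0 darktop 0
[354.71142285  94.16032064]
scene0 dark 499 [ 57.9 -19. ] [79.8 21.2] 82.6 z [ 65.3 114.4 155. ]
scene0 darktop 153 [ 57.2 -13.3] [68.9 16.2] 80.7 z [133.6 146.6 158.6]
[387.68195719  97.31192661]
scene0 dark 327 [-8.3 61. ] [ 20.2 101.1] 88.2 z [ 65.4 115.5 155.7]
scene0 darktop 104 [13.9 60.6] [11.3 58.3] 77.4 z [134.7 147.2 158.9]
[179.74100719 124.9352518 ]
scene0 dark 139 [ 521.2 -267.4] [25.1 36.1] 4.6 z [114.6 134.  138.6]
scene0 darktop 81 [ 520.9 -267.6] [24.3 36. ] 1.8 z [133.1 136.6 139.1]
[183.28409091 144.09090909]
scene0 dark 88 [ 526.9 -264.1] [14.7 37.6] 30.9 z [60.9 71.1 84.9]
scene0 darktop 0
[115.20833333 154.05833333]
scene0 dark 120 [ 701.  -296.7] [29.9 28.1] 34.7 z [117.8 128.3 130.9]
scene0 darktop 0
[208.7398568  168.10501193]
sc
[... 801 characters left out ...]
.9]
side0 darktop 0
[315.1307578  194.82615156]
side0 dark 673 [ 564.7 -111.7] [35.8 24.4] 84.9 z [ 65.  108.6 137.7]
side0 darktop 159 [ 565.1 -111.3] [35.2 22.8] 86.3 z [132.8 137.  138.5]
[436.09865471 203.76233184]
side0 dark 223 [ 697.1 -299.3] [29.3 28.5] 9.0 z [115.8 128.2 130.2]
side0 darktop 0
[368.39883721 253.16511628]
side0 dark 860 [ 516.  -270.2] [24.2 35.5] 5.7 z [ 65.8 111.8 137.4]
side0 darktop 246 [ 516.4 -270.1] [23.3 35.3] 5.4 z [133.1 136.6 137.9]
[233.1492823 160.3722488]
side0 red 1045 [578.5 156.4] [104.8 130. ] 76.6 z [22.  41.8 44.8]
side0 redtop 567 [544.5 164.4] [104.7  60. ] 76.0 z [41.6 43.4 45.1]
side0 bed 466 [613.5 150.5] [101.   59.6] 75.5 z [21.8 23.5 24.9]
```

View pics/c_scene0_110.png

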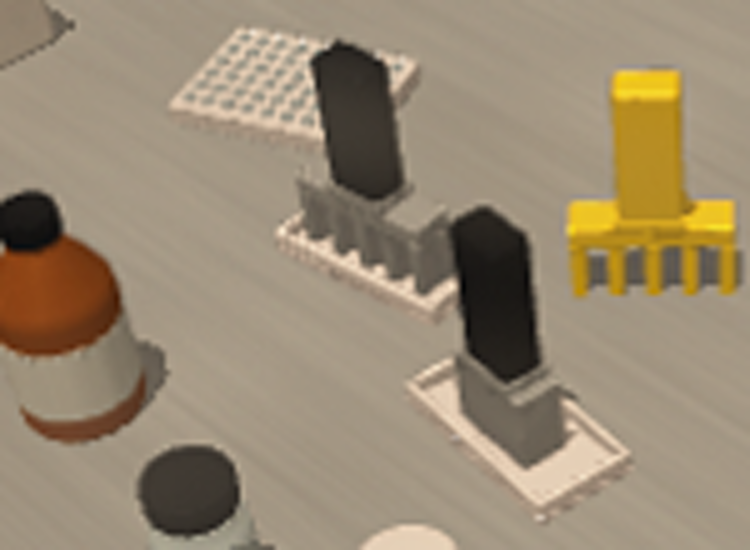

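View pics/c_side0_270.png

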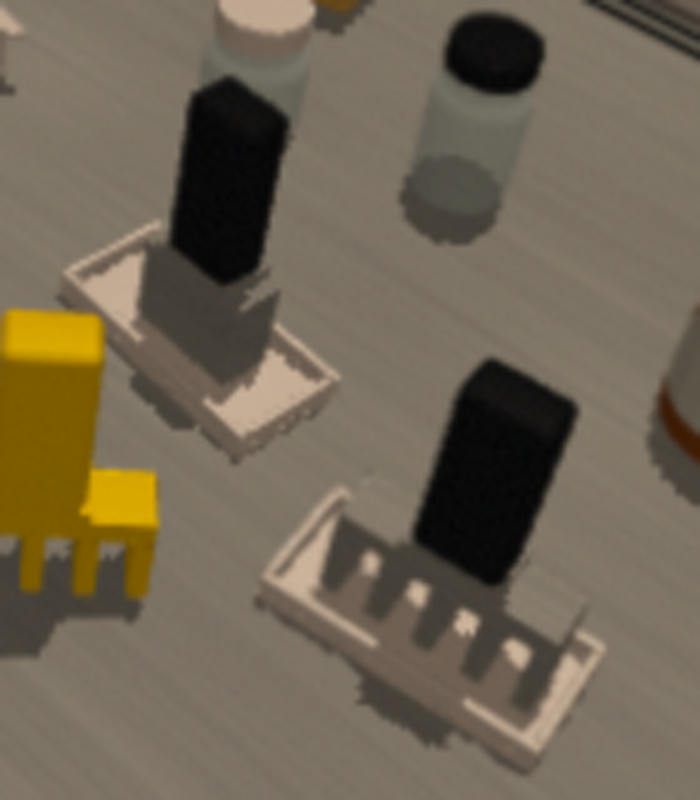

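View pics/c_scene0_235.png

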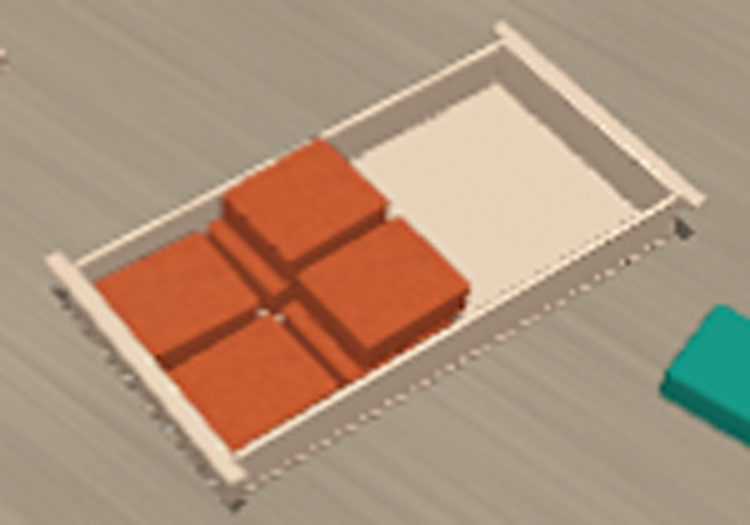

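The crops confirm the target is the five-toothed rake, further from the tray, with the two upper bricks on the near row. Next I'll fit the tray and stand rims, then move over the rake and use the wrist camera.

Run:
```python
from h import *
for n in ('scene0','side0'):
    im,d,p=load(n); P=cloud(p,d); hsv=cv2.cvtColor(im,cv2.COLOR_RGB2HSV)
    X,Y,Z=P[...,0],P[...,1],P[...,2]
    def box(m,lab):
        m=cv2.morphologyEx(m.astype(np.uint8),cv2.MORPH_OPEN,np.ones((1,1)))>0
        Q=P[m]; r=cv2.minAreaRect(Q[:,:2].astype(np.float32)); print(n,lab,len(Q),np.round(r[0],1),np.round(r[1],1),round(r[2],1),np.round(cv2.boxPoints(r),0).tolist())
    red=((hsv[...,0]<14)|(hsv[...,0]>170))&(hsv[...,1]>120)
    tr=(abs(X-545)<170)&(abs(Y-165)<110)
    m=tr&(Z>31)&(Z<36)&~red&(hsv[...,1]<90)&(hsv[...,2]>120)
    box(m,'trayrim'); 
    cv2.imwrite(f'pics/m_{n}.png',m.astype(np.uint8)*255)
    rk=(np.hypot(X-518,Y+269)<75)
    box(rk&(Z>10)&(Z<17)&(hsv[...,2]>120),'standrim')
    box(rk&(Z>46)&(Z<53),'headtop'); 
    yel=(hsv[...,0]>18)&(hsv[...,0]<32)&(hsv[...,1]>180)&(Z>60)&(X<700); box(yel,'yellow')
```

```text
scene0 trayrim 738 [526.1 170.6] [140.5 272.2] 75.7 [[377.0, 136.0], [641.0, 69.0], [675.0, 205.0], [411.0, 272.0]]
scene0 standrim 101 [ 535.5 -263.5] [ 28.5 120.2] 9.9 [[511.0, -207.0], [532.0, -325.0], [560.0, -320.0], [539.0, -202.0]]
scene0 headtop 130 [ 519.2 -268.2] [28.3 92.1] 9.1 [[498.0, -225.0], [513.0, -316.0], [540.0, -311.0], [526.0, -220.0]]
scene0 yellow 347 [ 430.2 -139.6] [22.9 33.8] 43.3 [[410.0, -135.0], [433.0, -160.0], [450.0, -144.0], [427.0, -119.0]]
side0 trayrim 455 [523.5 170.7] [138.2 271.7] 75.5 [[375.0, 138.0], [638.0, 70.0], [672.0, 204.0], [409.0, 272.0]]
side0 standrim 223 [ 515.3 -267.1] [ 59.3 117.2] 6.3 [[479.0, -212.0], [492.0, -329.0], [551.0, -322.0], [538.0, -206.0]]
side0 headtop 366 [ 517.6 -269.6] [29.6 88.3] 7.4 [[497.0, -228.0], [509.0, -315.0], [538.0, -312.0], [527.0, -224.0]]
side0 yellow 732 [ 426.1 -142.5] [25.7 35.6] 44.1 [[405.0, -139.0], [429.0, -164.0], [448.0, -146.0], [423.0, -121.0]]
```

>>> move_arm:
  deltas:
    - [0, 0, -3, 8.5, 8.5]
    - [0, 0, 0, 8.5, 8.5]
    - [0, 0, 0, 8.5, 8.5]
    - [0, 0, 0, 8.5, 8.5]
    - [0, 0, 0, 8.5, 8.5]
    - [0, 0, 0, 8.5, 8.5]
    - [0, 0, 0, 8.5, 8.5]

```text
clock: 0.8
tool_pos: [248.9, 569.8, 279.3]
eef_rot: [-3.134, 0.009, 1.675]
wrist_force: [0.7, -0.4, -0.2]
opening: 84.7
```

>>> move_arm:
  deltas:
    - [-3, 4, 0, 0, 8.5]
    - [-3, 4, 0, 0, 8.5]
    - [-4, 3, 0, 0, 8.5]
    - [-4, 2, 0, 0, 8.5]
    - [-4.5, 1, 0, 0, 8.5]
    - [-4.5, 0.5, 0, 0, 8.5]
    - [-4.5, 0.5, 0, 0, 8.5]
    - [-4.5, 0.5, 0, 0, 8.5]
    - [-4.5, 0.5, 0, 0, 8.5]
    - [-4.5, 0.5, 0, 0, 8.5]
    - [-4.5, 0.5, 0, 0, 8.5]
    - [-4.5, 0.5, 0, 0, 8.5]

```text
clock: 2.0
tool_pos: [480.5, 78.6, 276.6]
eef_rot: [-3.13, 0.009, 1.685]
wrist_force: [1.3, -0.6, 1.2]
opening: 85.0
```

```bash
cat >> h.py <<'E'
def togo(x,y,z,yaw=None):
    s=manip.sense(); p=s['tool_pos']; w=s['eef_rot'][2]
    R=cv2.Rodrigues(np.array([0,0,w]))[0]@np.diag([1,-1,-1.])
    dl=R.T@(np.array([x,y,z])-p)/10
    print('t',round(s['clock'],2),'pos',np.round(p,1),'rot',np.round(s['eef_rot'],3),'open',round(s['opening'],1),'F',np.round(s['wrist_force'],1))
    print('to go tool cm',np.round(dl,2), 'turn deg', None if yaw is None else round(np.degrees(w-yaw),2))
E
python3 -c "
from h import *
togo(518,-269,280,1.69)"
```

```text
t 2.0 pos [480.5  78.6 276.6] rot [-3.13   0.009  1.685] open 85.0 F [ 1.3 -0.6  1.2]
to go tool cm [-34.96  -0.22  -0.34] turn deg -0.31
```

>>> move_arm:
  deltas:
    - [-5, 0, 0, 0, 8.5]
    - [-5, 0, 0, 0, 8.5]
    - [-5, 0, 0, 0, 8.5]
    - [-5, 0, 0, 0, 8.5]
    - [-5, 0, 0, 0, 8.5]
    - [-5, 0, 0, 0, 8.5]
    - [-3, 0, -0.3, 0, 8.5]
    - [0, 0, 0, 0, 8.5]

```text
clock: 2.8
tool_pos: [515.8, -257.9, 279.9]
eef_rot: [-3.129, 0.009, 1.677]
wrist_force: [-0.3, 0.5, 0.2]
opening: 84.9
```

```bash
python3 -c "
from h import *
togo(518,-269,280,1.69)
snap('wrist','w1')
p=manip.camera_params('wrist');print(rays(p,[[256,192]]))"
```

```text
t 2.8 pos [ 515.8 -257.9  279.9] rot [-3.129  0.009  1.677] open 84.9 F [-0.3  0.5  0.2]
to go tool cm [-1.13  0.1  -0.01] turn deg -0.75
(array([ 507.64356611, -178.68769179,  399.15315793]), array([[ 0.02620495, -0.29768549, -0.95435131]]))
```

View pics/w1.png

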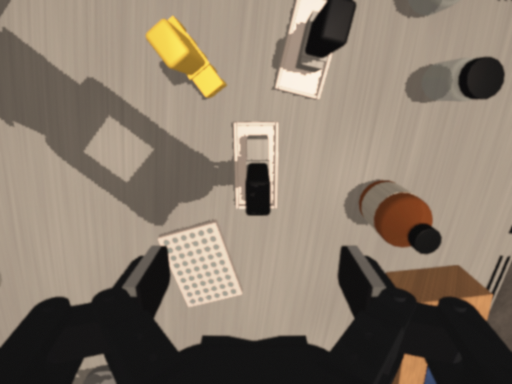

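The wrist view shows the rake's black handle at (258,190) inside its white stand, (235–278, 122–212), with the fingers to either side. Now for its exact pose.

Run:
```python
from h import *
im,d,p=load('w1'); P=cloud(p,d); hsv=cv2.cvtColor(im,cv2.COLOR_RGB2HSV)
X,Y,Z=P[...,0],P[...,1],P[...,2]; V=hsv[...,2]
def box(m,lab):
    Q=P[m]; r=cv2.minAreaRect(Q[:,:2].astype(np.float32)); print(lab,len(Q),np.round(r[0],1),np.round(r[1],1),round(r[2],1),'zmed',np.median(Q[:,2]))
rk=(np.hypot(X-518,Y+269)<80)&(np.mgrid[0:384,0:512][0]<230)
box(rk&(Z>130)&(Z<145),'top')
box(rk&(Z>46)&(Z<54),'head')
box(rk&(Z>11)&(Z<17)&(V>120),'stand')
# stand outline by ray casting on z=14
m=((V>150)&(hsv[...,1]<60)).astype(np.uint8); n,l,st,ce=cv2.connectedComponentsWithStats(m)
for i in range(1,n):
    if st[i,4]>300 and 200<ce[i][0]<300 and 100<ce[i][1]<220:
        v,u=np.nonzero(l==i); Q=onplane(p,np.c_[u,v],14); r=cv2.minAreaRect(Q[:,:2].astype(np.float32)); print('white',st[i],np.round(r[0],1),np.round(r[1],1),r[2])
```

```text
top 911 [ 517.8 -269. ] [23.7 35.2] 5.7 zmed 137.2816867231167
head 485 [ 513.9 -238.5] [26.4 26.9] 6.7 zmed 49.72956727229695
stand 692 [ 515.2 -267.1] [ 58.3 118.1] 6.5 zmed 13.312878225805491
white [     0      0    512    350 116122] [ 478.2 -319.3] [881.3 542. ] 7.861652851104736
```

>>> move_arm:
  deltas:
    - [-1.1, 0.1, 0, 0, 8.5]
    - [0, 0, 3, 0, 8.5]
    - [0, 0, 3, 0, 8.5]
    - [0, 0, 3, 0, 8.5]
    - [0, 0, 1, 0, 8.5]

```text
clock: 3.35
tool_pos: [517.4, -264.0, 178.6]
eef_rot: [-3.13, 0.008, 1.684]
wrist_force: [-0.2, -0.4, 0.6]
opening: 84.9
```

```bash
python3 -c "
from h import *
togo(517.8,-269,99,1.679)"
```

```text
t 3.35 pos [ 517.4 -264.   178.6] rot [-3.13   0.008  1.684] open 84.9 F [-0.2 -0.4  0.6]
to go tool cm [-0.5  -0.01  7.96] turn deg 0.3
```

>>> move_arm:
  deltas:
    - [-0.5, 0, 2, 0.3, 8.5]
    - [0, 0, 2, 0, 8.5]
    - [0, 0, 2, 0, 8.5]
    - [0, 0, 1.5, 0, 8.5]
    - [0, 0, 0.4, 0, 8.5]
    - [0, 0, 0, 0, 8.5]

```text
clock: 3.95
tool_pos: [519.9, -265.7, 99.0]
eef_rot: [-3.132, 0.009, 1.688]
wrist_force: [1.3, 0.0, 0.6]
opening: 85.1
```

```bash
python3 -c "
from h import *
togo(517.8,-269,99,1.679)
snap('side','s2');snap('wrist','w2')"
```

```text
t 3.95 pos [ 519.9 -265.7   99. ] rot [-3.132  0.009  1.688] open 85.1 F [1.3 0.  0.6]
to go tool cm [-0.3  -0.24  0.  ] turn deg 0.5
```

View pics/w2.png

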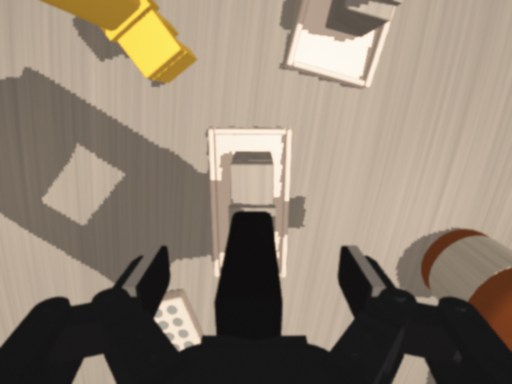

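View pics/s2.png

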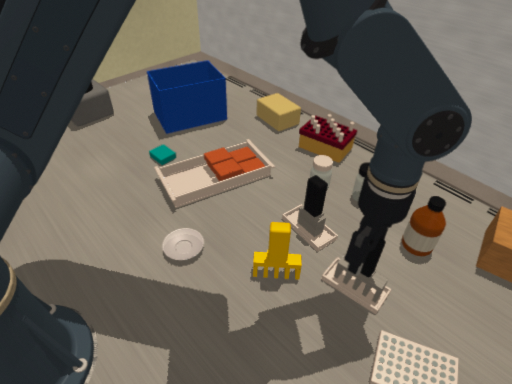

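In the wrist view the handle, about (250,290), sits midway between the open fingers. I'll correct the small offset and close.

>>> move_arm:
  deltas:
    - [-0.3, -0.3, 0, 0.5, 8.5]
    - [-0.1, 0, 0, 0, 4]
    - [0, 0, 0, 0, 2]
    - [0, 0, 0, 0, 1.5]
    - [0, 0, 0, 0, 1.5]
    - [0, 0, 0, 0, 1.5]
    - [0, 0, 0, 0, 1.5]
    - [0, 0, 0, 0, 1.5]

```text
clock: 4.85
tool_pos: [519.3, -272.3, 103.6]
eef_rot: [-3.138, 0.015, 1.678]
wrist_force: [-0.1, -0.2, -0.1]
opening: 23.2
```

```bash
python3 -c "
from h import *
togo(517.8,-269,99,1.679)"
```

```text
t 4.85 pos [ 519.3 -272.3  103.6] rot [-3.138  0.015  1.678] open 23.2 F [-0.1 -0.2 -0.1]
to go tool cm [ 0.35 -0.11  0.46] turn deg -0.06
```

>>> move_arm:
  deltas:
    - [0, 0, -2, 0, 1]
    - [0, 0, -3, 0, 1]
    - [0, 0, -4, 0, 1]
    - [0, 0, -4, 0, 1]
    - [0, 0, -3, 0, 1]
    - [0, 0, 0, 0, 1]

```text
clock: 5.45
tool_pos: [516.9, -267.6, 263.5]
eef_rot: [-3.127, 0.005, 1.678]
wrist_force: [0.2, -0.0, -3.0]
opening: 23.5
```

```bash
python3 -c "
from h import *
togo(517.8,-269,99,1.679)
snap('side','s3');snap('wrist','w3')"
```

```text
t 5.45 pos [ 516.9 -267.6  263.5] rot [-3.127  0.005  1.678] open 23.5 F [ 0.2 -0.  -3. ]
to go tool cm [-0.15  0.07 16.45] turn deg -0.06
```

View pics/w3.png

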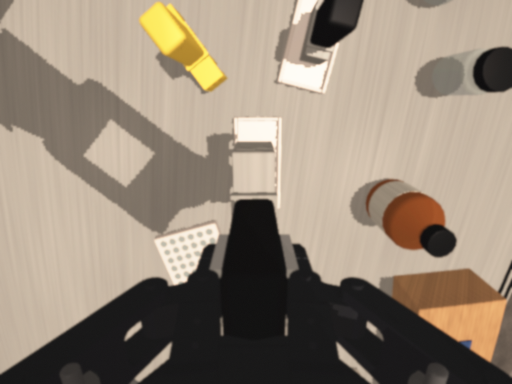

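View pics/s3.png

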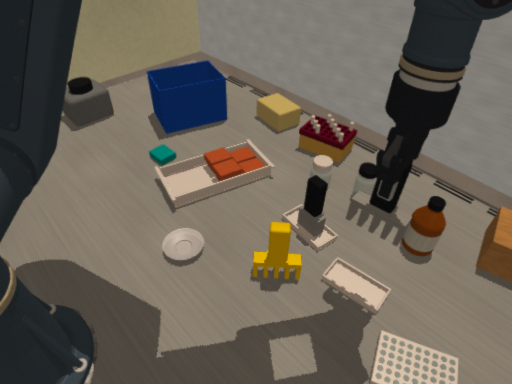

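The rake is out of its stand and held: the stand is empty in the side view, the wrist feels −3 N and the opening is 23.5. I'll raise it a little more and carry it over the tray.

>>> move_arm:
  deltas:
    - [0, 0, -3, 0, 1]
    - [2, 0.3, 0, 5.2, 1]
    - [4, 0.7, 0, 5.2, 1]
    - [4, 1, 0, 5.2, 1]
    - [4, 1.3, 0, 5, 1]
    - [4, 0, 0, 0, 1]
    - [4, 0, 0, 0, 1]
    - [4, 0, 0, 0, 1]
    - [0, 0, 0, 0, 1]

```text
clock: 6.45
tool_pos: [578.1, -2.4, 262.5]
eef_rot: [-3.073, -0.001, 1.296]
wrist_force: [0.2, -0.2, -2.5]
opening: 23.1
```

```bash
python3 -c "
from h import *
togo(610.2,148.7,250,1.319)"
```

```text
t 6.45 pos [578.1  -2.4 262.5] rot [-3.073e+00 -1.000e-03  1.296e+00] open 23.1 F [ 0.2 -0.2 -2.5]
to go tool cm [15.41 -1.01  1.25] turn deg -1.34
```

>>> move_arm:
  deltas:
    - [0, 0, 0, 0, 1]

```text
clock: 6.55
tool_pos: [576.7, -1.4, 259.7]
eef_rot: [-3.067, 0.0, 1.298]
wrist_force: [-0.6, 0.3, -3.1]
opening: 23.5
```

```bash
python3 -c "
from h import *
togo(610.2,148.7,250,1.319);print(manip.sense()['joint_pos'],manip.sense()['joint_velocities'])"
```

```text
t 6.55 pos [576.7  -1.4 259.7] rot [-3.067  0.     1.298] open 23.5 F [-0.6  0.3 -3.1]
to go tool cm [15.36 -0.82  0.97] turn deg -1.21
[-0.19858213  0.48246894  1.50054505  0.00542497  1.23277046  0.07227785] [ 0.03814976  0.03222405  0.02271817  0.03008786 -0.00770692  0.00711535]
```

>>> move_arm:
  deltas:
    - [2, 0, 0, -1, 1]
    - [2, 0, 0, 0, 1]
    - [2, -0.2, 0, 0, 1]
    - [2, -0.2, 0, 0, 1]

```text
clock: 6.95
tool_pos: [589.8, 72.5, 252.0]
eef_rot: [-3.052, 0.004, 1.307]
wrist_force: [-0.0, 0.1, -2.4]
opening: 23.4
```

```bash
python3 -c "
from h import *
togo(610.2,148.7,250,1.319);print(manip.sense()['joint_pos'],manip.sense()['joint_velocities'])"
```

```text
t 6.95 pos [589.8  72.5 252. ] rot [-3.052  0.004  1.307] open 23.4 F [-0.   0.1 -2.4]
to go tool cm [ 7.89 -0.01  0.2 ] turn deg -0.68
[-0.07176713  0.51975274  1.4552597   0.01367856  1.25504739  0.18720345] [ 0.3146546   0.09109526 -0.11996363  0.02369825  0.05431505  0.32740298]
```

The held rake's weight makes each row sag about 2 mm and tilt about 0.004 rad. So I'll use fewer rows and correct the tilt by pressing lightly against a surface.

>>> move_arm:
  deltas:
    - [3.5, 0.5, 0, -0.7, 1]
    - [3.5, 0.4, 1, 0, 1]
    - [1, 0, 2, 0, 1]
    - [0, 0, 2, 0, 1]

```text
clock: 7.35
tool_pos: [615.2, 147.0, 196.2]
eef_rot: [-3.05, 0.004, 1.314]
wrist_force: [-0.0, -0.0, -2.3]
opening: 23.1
```

```bash
python3 -c "
from h import *
togo(619,146.5,127,1.319)
snap('scene','a4');snap('side','s4')"
```

```text
t 7.35 pos [615.2 147.  196.2] rot [-3.05   0.004  1.314] open 23.1 F [-0.  -0.  -2.3]
to go tool cm [0.05 0.38 6.92] turn deg -0.3
```

View pics/s4.png

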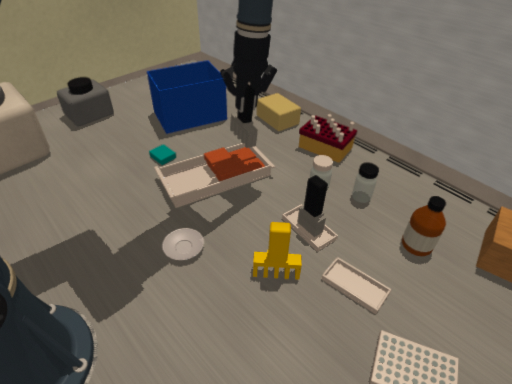

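View pics/a4.png

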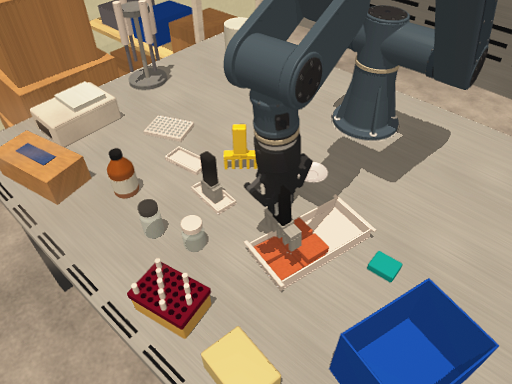

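```bash
cat > rk.py <<'E'
from h import *
import sys
T0=np.array([525,170.6]);ex=np.array([.9686,-.2487]);ey=np.array([.2487,.9686])
def tr(Q): q=Q[...,:2]-T0; return np.stack([q@ex,q@ey,Q[...,2]],-1)
if __name__=='__main__':
  zb=float(sys.argv[1])
  for n in sys.argv[2:]:
    im,d,p=load(n);P=tr(cloud(p,d));S=cv2.cvtColor(im,cv2.COLOR_RGB2HSV)[...,1]
    m=(abs(P[...,0])<160)&(abs(P[...,1])<70)&(P[...,2]>zb+5)&(P[...,2]<zb+43)&(S<80)
    Q=P[m]; print(n,len(Q),'lo',np.round(np.percentile(Q,2,axis=0),1),'hi',np.round(np.percentile(Q,98,axis=0),1))
    for z0 in range(int(zb),int(zb)+50,10):
        q=Q[(Q[:,2]>=z0)&(Q[:,2]<z0+10)]
        if len(q)>5: print(z0,len(q),np.round(q.min(0),1),np.round(q.max(0),1))
E
python3 rk.py 96 a4 s4
```

```text
a4 357 lo [ 76.6 -39.7 101.7] hi [101.8  47.8 138.3]
96 51 [ 74.4 -40.  101. ] [ 99.7  48.4 106. ]
106 96 [ 74.6 -43.4 106.1] [ 99.5  48.  116. ]
116 87 [ 75.9 -40.7 116.1] [101.1  48.2 125.9]
126 90 [ 76.4 -40.6 126.1] [102.3  47.8 136. ]
136 33 [ 77.1 -39.9 136. ] [102.3  47.5 138.9]
s4 411 lo [ 67.5 -45.  102. ] hi [ 94.5  43.6 138.6]
96 49 [ 66.7 -43.7 101.4] [ 92.3  46.  106. ]
106 101 [ 66.4 -46.4 106. ] [ 95.1  45.9 115.9]
116 86 [ 68.3 -45.6 116.1] [ 94.4  48.6 125.5]
126 92 [ 69.4 -45.3 126. ] [ 96.9  43.2 135.9]
136 83 [ 69.5 -45.3 136.1] [ 97.1  46.1 139. ]
```

The rake head hangs over the bare row, at tray x about 70–97 and y centred. I'll lower it.

>>> move_arm:
  deltas:
    - [0, 0.5, 3, 0, 1]
    - [0, 0.2, 2.5, 0, 1]
    - [0, 0.1, 0.9, 0, 1]
    - [0, 0, 0.2, 0, 1]

```text
clock: 7.85
tool_pos: [614.9, 139.6, 126.1]
eef_rot: [-3.042, 0.008, 1.307]
wrist_force: [0.2, -0.1, -2.1]
opening: 23.2
```

```bash
python3 -c "
from h import *
togo(619,146.5,127,1.319)"
```

```text
t 7.85 pos [614.9 139.6 126.1] rot [-3.042  0.008  1.307] open 23.2 F [ 0.2 -0.1 -2.1]
to go tool cm [ 0.78  0.21 -0.09] turn deg -0.7
```

>>> move_arm:
  deltas:
    - [0.8, 0.2, 0, -0.7, 1]
    - [0, 0, 0.5, 0, 1]
    - [0, 0, 0.6, 0, 1]
    - [0, 0, 0.6, 0, 1]

```text
clock: 8.25
tool_pos: [621.2, 147.6, 124.0]
eef_rot: [-3.049, 0.005, 1.319]
wrist_force: [-7.4, -2.5, 22.8]
opening: 23.5
```

```bash
python3 -c "
from h import *
togo(619,146.5,127,1.319)
snap('side','s5');snap('scene','a5')"; python3 rk.py 24 a5 s5
```

```text
t 8.25 pos [621.2 147.6 124. ] rot [-3.049  0.005  1.319] open 23.5 F [-7.4 -2.5 22.8]
to go tool cm [-0.16 -0.19 -0.3 ] turn deg 0.03
a5 1094 lo [-133.4  -63.4   29.5] hi [135.5  65.   64. ]
24 721 [-136.3  -69.5   29. ] [137.1  69.8  34. ]
34 215 [-133.5  -68.9   34. ] [136.9  67.3  43.9]
44 64 [  9.  -52.3  44.2] [105.9  49.3  54. ]
54 71 [ 81.1 -38.9  54.2] [107.6  49.5  63.9]
64 23 [ 85.5 -37.8  64. ] [107.4  49.2  66.6]
s5 825 lo [-135.   -64.3   29.4] hi [131.9  61.5  65.6]
24 531 [-137.   -69.7   29. ] [134.8  69.8  34. ]
34 103 [-136.6  -68.9   34. ] [132.   58.7  44. ]
44 90 [ 75.5 -42.3  44.2] [103.3  49.8  54. ]
54 76 [ 75.5 -42.   54.2] [103.1  46.8  64. ]
64 25 [ 78.2 -41.8  64. ] [103.   46.4  66.9]
```

>>> move_arm:
  deltas:
    - [0, 0.2, 0.2, 0, 1]
    - [0, 0.2, 0.2, 0, 1]
    - [0, 0.2, 0.2, 0, 1]
    - [0, 0.2, 0.2, 0, 1]

```text
clock: 8.75
tool_pos: [628.9, 147.5, 124.1]
eef_rot: [-3.051, 0.002, 1.32]
wrist_force: [-7.2, 0.7, 19.0]
opening: 23.7
```

```bash
python3 -c "
from h import *
togo(619,146.5,127,1.319)"
```

```text
t 8.75 pos [628.9 147.5 124.1] rot [-3.051e+00  2.000e-03  1.320e+00] open 23.7 F [-7.2  0.7 19. ]
to go tool cm [-0.34 -0.93 -0.29] turn deg 0.06
```

>>> move_arm:
  deltas:
    - [0, -0.3, -0.5, 0, 1]
    - [0, -2, 0.05, 0, 1]
    - [0, -2, 0, 0, 1]

```text
clock: 9.05
tool_pos: [591.5, 157.6, 132.3]
eef_rot: [-3.059, 0.0, 1.319]
wrist_force: [-0.9, 0.1, -1.9]
opening: 23.5
```

```bash
python3 -c "
from h import *
togo(525,170.6,126,1.319)
snap('side','s6');snap('scene','a6')"
python3 - <<'E'
import cv2
for n,s in(('a6',(225,180,385,300)),('s6',(150,110,290,215))):
    im=cv2.imread(f'pics/{n}.png'); x0,y0,x1,y1=s; cv2.imwrite(f'pics/c_{n}.png',cv2.resize(im[y0:y1,x0:x1],None,fx=4,fy=4,interpolation=2))
E
```

```text
t 9.05 pos [591.5 157.6 132.3] rot [-3.059  0.     1.319] open 23.5 F [-0.9  0.1 -1.9]
to go tool cm [-0.4  -6.76  0.63] turn deg -0.01
```

View pics/c_a6.png

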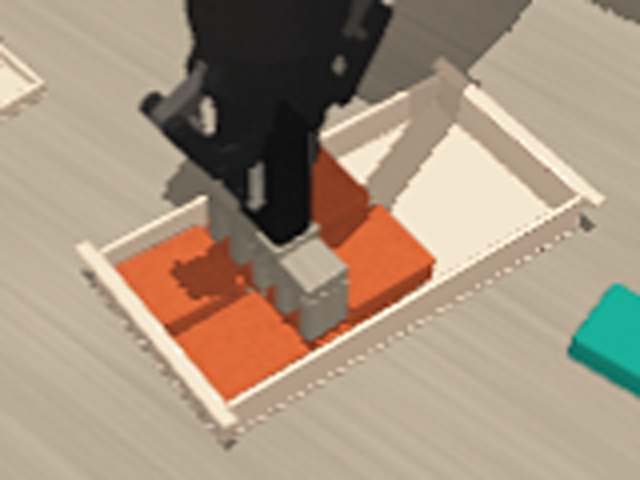

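View pics/c_s6.png

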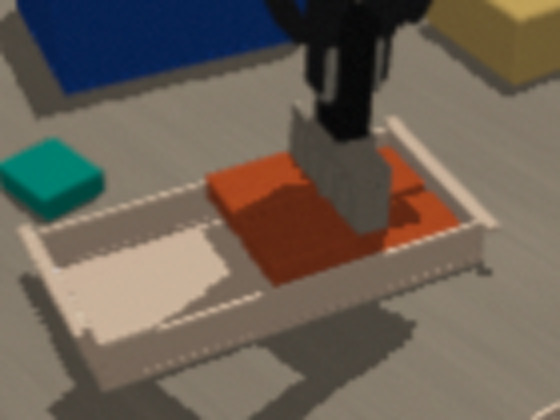

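The rake is behind both upper bricks and touching them. I'll go about 5 mm lower and rake toward the empty end.

>>> move_arm:
  deltas:
    - [0, 0, 0.5, 0, 1]
    - [0, -1.5, 0, 0, 1]
    - [0, -1.5, 0, 0, 1]

```text
clock: 9.45
tool_pos: [565.7, 165.0, 128.7]
eef_rot: [-3.064, -0.001, 1.319]
wrist_force: [0.5, -0.6, -0.6]
opening: 23.5
```

```bash
python3 -c "
from h import *
togo(525,170.6,126,1.319)"
```

```text
t 9.45 pos [565.7 165.  128.7] rot [-3.064e+00 -1.000e-03  1.319e+00] open 23.5 F [ 0.5 -0.6 -0.6]
to go tool cm [-0.47 -4.09  0.27] turn deg 0.01
```

>>> move_arm:
  deltas:
    - [0, -1.5, 0.2, 0, 1]
    - [0, -1.5, 0.05, 0, 1]
    - [0, -0.6, 0, 0, 1]

```text
clock: 9.75
tool_pos: [534.0, 173.6, 127.4]
eef_rot: [-3.069, -0.002, 1.318]
wrist_force: [0.4, 0.5, -1.2]
opening: 23.2
```

```bash
python3 -c "
from h import *
togo(525,170.6,126,1.319)
snap('side','s7');snap('scene','a7')"
python3 - <<'E'
import cv2
for n,s in(('a7',(225,180,385,300)),('s7',(150,110,290,215))):
    im=cv2.imread(f'pics/{n}.png'); x0,y0,x1,y1=s; cv2.imwrite(f'pics/c_{n}.png',cv2.resize(im[y0:y1,x0:x1],None,fx=4,fy=4,interpolation=2))
E
```

```text
t 9.75 pos [534.  173.6 127.4] rot [-3.069e+00 -2.000e-03  1.318e+00] open 23.2 F [ 0.4  0.5 -1.2]
to go tool cm [-0.51 -0.79  0.14] turn deg -0.04
```

View pics/c_a7.png

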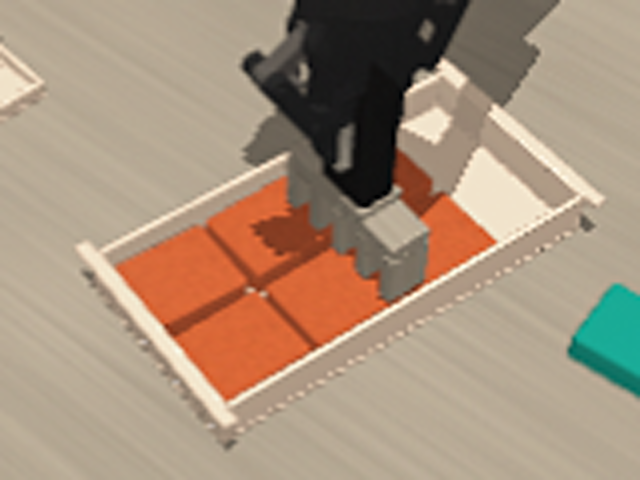

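View pics/c_s7.png

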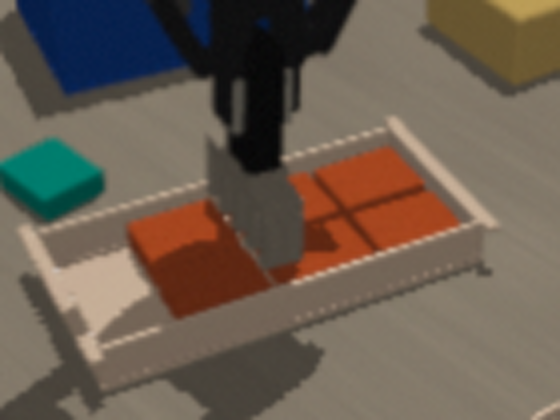

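The bricks have tipped over the edge and lie mostly in the empty part. About 2 cm more.

>>> move_arm:
  deltas:
    - [0, -1.2, -0.05, 0, 1]
    - [0, -1, -0.05, 0, 1]
    - [0, 0, -0.2, 0, 1]

```text
clock: 10.15
tool_pos: [513.8, 178.8, 131.7]
eef_rot: [-3.071, -0.003, 1.317]
wrist_force: [-1.7, 1.1, -1.9]
opening: 23.2
```

```bash
python3 -c "
from h import *
togo(525,170.6,126,1.319)
snap('side','s8');snap('scene','a8')"
python3 - <<'E'
import cv2
from rk import *
for n,s in(('a8',(225,180,385,300)),('s8',(150,110,290,215))):
    im=cv2.imread(f'pics/{n}.png'); x0,y0,x1,y1=s; cv2.imwrite(f'pics/c_{n}.png',cv2.resize(im[y0:y1,x0:x1],None,fx=4,fy=4,interpolation=2))
    im,d,p=load(n);P=tr(cloud(p,d));h=cv2.cvtColor(im,cv2.COLOR_RGB2HSV)
    red=((h[...,0]<14)|(h[...,0]>170))&(h[...,1]>120)&(abs(P[...,0])<126)&(abs(P[...,1])<59)&(P[...,0]<-2)
    for sg in(1,-1):
        Q=P[red&(P[...,1]*sg>4)]
        for x in range(-130,0,10):
            q=Q[(Q[:,0]>=x)&(Q[:,0]<x+10)]
            if len(q)>8: print(n,sg,x,len(q),np.round(np.percentile(q[:,2],[50,90]),1),end=' | ')
        print()
E
```

```text
t 10.15 pos [513.8 178.8 131.7] rot [-3.071e+00 -3.000e-03  1.317e+00] open 23.2 F [-1.7  1.1 -1.9]
to go tool cm [-0.52  1.29  0.57] turn deg -0.1
a8 1 -70 36 [23.8 25. ] | a8 1 -60 35 [24.1 25.9] | a8 1 -50 17 [23.8 24.9] | a8 1 -40 9 [24.7 33.4] | a8 1 -20 44 [24.2 25.3] | a8 1 -10 75 [16.8 25.2] | 
a8 -1 -20 32 [23.  24.5] | a8 -1 -10 64 [16.4 29.5] | 
s8 1 -80 30 [16.8 22.7] | s8 1 -70 54 [23.4 24.5] | s8 1 -60 54 [23.3 24.6] | s8 1 -50 54 [23.4 24.6] | s8 1 -40 56 [23.1 24.8] | 
s8 -1 -80 26 [19.1 23.8] | s8 -1 -70 52 [23.5 24.7] | s8 -1 -60 46 [23.2 24.7] | s8 -1 -50 49 [23.5 24.8] | s8 -1 -40 54 [23.9 25.1] | s8 -1 -30 26 [23.5 24.7] | s8 -1 -20 19 [23.3 25.3] | s8 -1 -10 21 [15.2 74.5] |
```

View pics/c_a8.png

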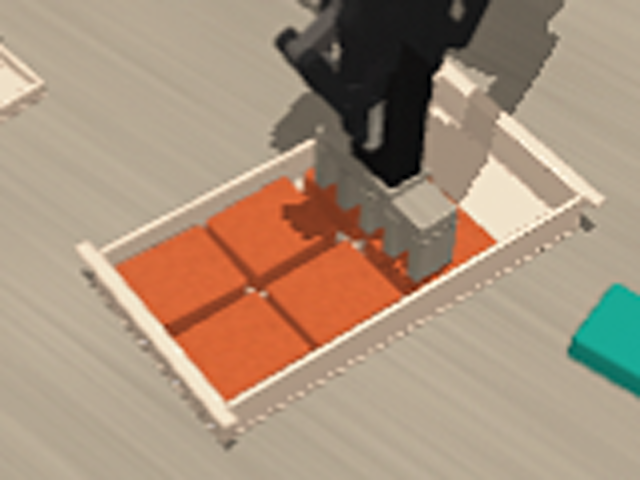

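View pics/c_s8.png

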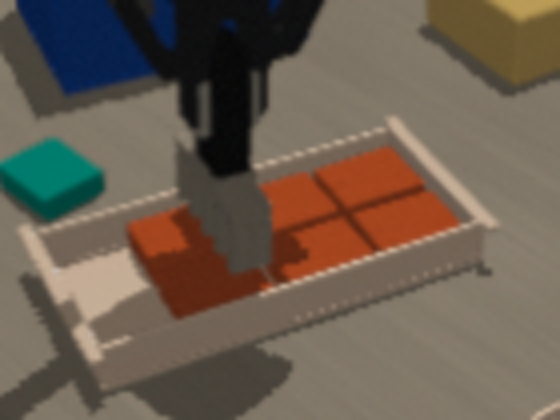

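Both bricks now lie flat, with tops at about 24 mm over tray x from −78 to −15 on both sides. I'll lift and carry the rake back to its stand.

>>> move_arm:
  deltas:
    - [0, 0, -3, 0, 1]
    - [0, 0, -5, 0, 1]
    - [0, 0, -5, 0, 1]
    - [-2, 0, -5, 0, 1]
    - [-5, 0, -0.3, -4, 1]
    - [-5, 0, -0.3, -6, 1]
    - [-5, 0, -0.3, -6, 1]
    - [-5, 0, -0.3, -4, 1]
    - [-5, 0, -0.3, 0, 1]
    - [-5, 0, -0.3, 0, 1]

```text
clock: 11.25
tool_pos: [515.5, -139.6, 331.6]
eef_rot: [-3.094, -0.023, 1.692]
wrist_force: [1.0, -0.2, -1.9]
opening: 23.3
```

```bash
python3 -c "
from h import *
togo(518,-268,270,1.679)"
```

```text
t 11.25 pos [ 515.5 -139.6  331.6] rot [-3.094 -0.023  1.692] open 23.3 F [ 1.  -0.2 -1.9]
to go tool cm [-12.78  -1.3    6.16] turn deg 0.72
```

>>> move_arm:
  deltas:
    - [-4, 0, 1, 0.7, 1]
    - [-4, 0, 1, 0, 1]
    - [-3, 0, 2, 0, 1]
    - [0, 0, 2, 0, 1]
    - [0, 0, 1, 0, 1]

```text
clock: 11.75
tool_pos: [527.3, -264.4, 260.7]
eef_rot: [-3.105, -0.011, 1.668]
wrist_force: [0.1, 0.4, -2.1]
opening: 23.4
```

```bash
cat >> h.py <<'E'
from scipy.spatial.transform import Rotation as Ro
def base(x,y,z,L=99.6):
    s=manip.sense(); R=Ro.from_euler('xyz',s['eef_rot']).as_matrix(); b=s['tool_pos']+R[:,2]*L
    print('t',round(s['clock'],2),'tcp',np.round(s['tool_pos'],1),'rot',np.round(s['eef_rot'],3),'F',np.round(s['wrist_force'],1))
    print('base',np.round(b,1),'to go tool cm',np.round(R.T@(np.array([x,y,z])-b)/10,2))
E
python3 -c "
from h import *
base(517,-268.5,4)
snap('side','s9');snap('wrist','w9');snap('scene','a9')"
```

```text
t 11.75 tcp [ 527.3 -264.4  260.7] rot [-3.105 -0.011  1.668] F [ 0.1  0.4 -2.1]
base [ 523.7 -263.7  161.2] to go tool cm [-0.58 -0.14 15.73]
```

View pics/w9.png

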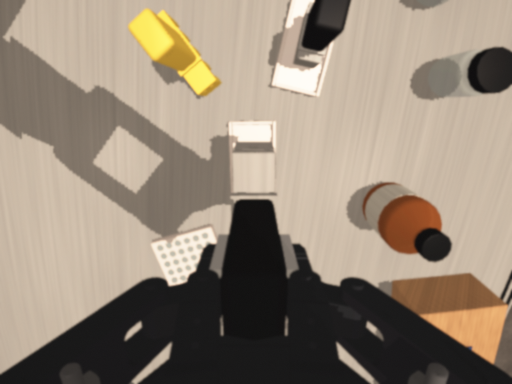

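View pics/s9.png

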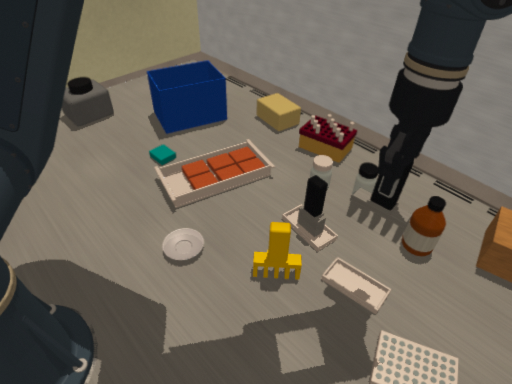

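View pics/a9.png

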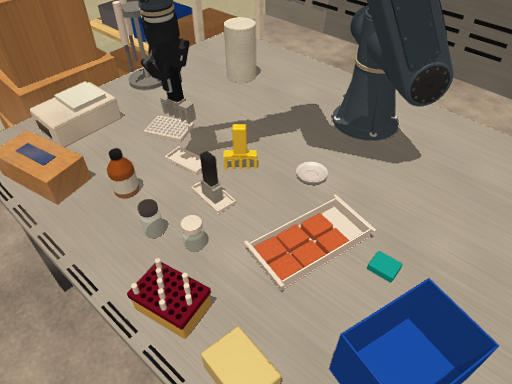

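All six bricks show as one flat 2×3 layer, around (310,245) in the scene view. Next I'll measure the held rake head against the empty stand.

```bash
cat > st.py <<'E'
from h import *
import sys
zb=float(sys.argv[1]); a=np.radians(6.3)
ex=np.array([np.cos(a),np.sin(a)]);ey=np.array([-np.sin(a),np.cos(a)])
for n in sys.argv[2:]:
    im,d,p=load(n);P=cloud(p,d);h=cv2.cvtColor(im,cv2.COLOR_RGB2HSV);V=h[...,2]
    q=(P[...,:2]-np.array([517,-268])); U=np.stack([q@ex,q@ey,P[...,2]],-1)
    near=(abs(U[...,0])<50)&(abs(U[...,1])<85)
    for lab,m in(('head',near&(U[...,2]>zb+6)&(U[...,2]<zb+44)&(V>60)),('headtop',near&(abs(U[...,2]-zb-46)<3)&(V>60)),('standrim',near&(U[...,2]>10.5)&(U[...,2]<18)&(V>110))):
        Q=U[m]
        if len(Q)>10:
            r=cv2.minAreaRect(Q[:,:2].astype(np.float32)); print(n,lab,len(Q),'lo',np.round(np.percentile(Q,1,axis=0),1),'hi',np.round(np.percentile(Q,99,axis=0),1),np.round(r[0],1),np.round(r[1],1),round(r[2],1))
E
python3 st.py 161 a9 s9 w9
```

```text
a9 head 397 lo [ -3.2 -36.6 167.5] hi [ 23.4  55.3 204.5] [17.   9.8] [28.6 96.3] 10.7
a9 headtop 131 lo [ -3.1 -37.5 204.2] hi [ 23.7  53.3 209.8] [10.1  7.6] [27.4 92.5] 0.9
a9 standrim 154 lo [-30.5 -58.2  10.6] hi [29.6 61.6 17.2] [-0.4  2.4] [123.3  60.5] 89.6
s9 head 811 lo [ -7.3 -37.9 167.4] hi [ 18.9  51.3 204.9] [6.8 7.1] [90.3 28.8] 89.3
s9 headtop 435 lo [ -6.6 -37.5 204.2] hi [ 20.6  50.  209.5] [7.  6.3] [88.6 28.2] 89.6
s9 standrim 385 lo [-30.9 -56.9  10.6] hi [27.7 59.  15.7] [-1.9  1. ] [ 60.1 117.1] 0.4
w9 head 389 lo [ -5.8  27.6 169.6] hi [ 20.2  52.7 204.9] [ 6.9 39.5] [26.5 27.5] 89.5
w9 headtop 1839 lo [ -5.   26.4 204.6] hi [ 20.2  51.7 209.5] [ 7.6 39. ] [25.7 27.5] 89.9
w9 standrim 457 lo [-30.7 -27.1  11.1] hi [27.3 60.3 15.1] [-1.9 15.4] [58.  90.3] 0.4
```

>>> move_arm:
  deltas:
    - [-0.7, -0.3, 2, 0, 1]
    - [0, 0, 3.5, 0, 1]
    - [0, 0, 3.5, 0, 1]
    - [0, 0, 1.5, 0, 1]

```text
clock: 12.3
tool_pos: [529.0, -270.3, 164.2]
eef_rot: [-3.122, 0.004, 1.677]
wrist_force: [-0.5, 0.5, -2.4]
opening: 22.9
```

```bash
python3 -c "
from h import *
base(517,-268.5,4)
snap('side','s10');snap('scene','a10')"; python3 st.py 45 s10 a10
```

```text
t 12.3 tcp [ 529.  -270.3  164.2] rot [-3.122  0.004  1.677] F [-0.5  0.5 -2.4]
base [ 527.1 -270.9   64.7] to go tool cm [ 0.37 -0.86  6.08]
s10 head 311 lo [ -5.3 -44.3  64.2] hi [20.5 43.9 88.6] [8.5 0.1] [28.2 89.2] 0.7
s10 headtop 63 lo [ -5.3 -44.3  88. ] hi [17.4 43.9 94. ] [-0.6 -2.3] [26.8 92.2] 13.1
s10 standrim 382 lo [-31.  -56.9  10.6] hi [28.4 59.1 15.5] [-1.5  1.1] [ 60.4 117.2] 0.2
a10 head 214 lo [ -1.9 -44.   63.4] hi [23.2 47.9 88.5] [9.5 0.7] [28.7 95.6] 0.3
a10 headtop 43 lo [ -2.2 -44.   88.3] hi [23.7 46.9 93.5] [21.3  3.8] [25.  94.5] 14.2
a10 standrim 130 lo [-30.7 -58.9  10.6] hi [28.9 61.7 17.6] [-1.2  1.4] [ 60.7 121.7] 0.8
```

>>> move_arm:
  deltas:
    - [0.1, -0.9, 1, 0, 1]
    - [0, 0, 1, 0, 1]
    - [0, 0, 0, 0, 1]

```text
clock: 12.7
tool_pos: [523.6, -270.8, 149.4]
eef_rot: [-3.129, 0.01, 1.68]
wrist_force: [-0.3, 0.1, -2.0]
opening: 23.5
```

```bash
python3 -c "
from h import *
base(517,-268.5,4)
snap('side','s11');snap('scene','a11')"; python3 st.py 38 s11 a11
```

```text
t 12.7 tcp [ 523.6 -270.8  149.4] rot [-3.129  0.01   1.68 ] F [-0.3  0.1 -2. ]
base [ 522.5 -271.9   49.8] to go tool cm [ 0.45 -0.45  4.58]
s11 head 384 lo [-10.  -44.8  48.7] hi [14.9 43.4 81.6] [ 3.  -0.1] [26.5 89.7] 0.9
s11 headtop 83 lo [ -9.8 -44.7  81.3] hi [12.  42.9 87. ] [-6.2 -4. ] [25.3 91.4] 15.9
s11 standrim 327 lo [-31.  -57.   10.6] hi [27.6 59.1 15.5] [-1.6  1.1] [ 59.6 117.3] 0.2
a11 head 257 lo [ -6.8 -45.5  51.2] hi [19.4 45.8 81.4] [13.5  1.4] [28.3 94.7] 12.4
a11 headtop 39 lo [ -7.2 -45.2  81.1] hi [20.3 45.5 86.9] [16.8  2.5] [24.6 94.1] 15.4
a11 standrim 112 lo [-28.1 -58.1  10.6] hi [28.9 61.5 17.3] [0.1 1.6] [ 58.2 120.8] 1.0
```

Still 5 mm off in tool y. I'll correct that, then go down.

>>> move_arm:
  deltas:
    - [0.2, -0.6, 0.6, 0, 1]
    - [0, -0.1, 1, 0, 1]
    - [0, 0, 1, 0, 1]
    - [0, 0, 0.5, 0, 1]

```text
clock: 13.2
tool_pos: [518.0, -271.4, 119.7]
eef_rot: [-3.135, 0.016, 1.68]
wrist_force: [-0.2, 0.6, -2.2]
opening: 23.8
```

```bash
python3 -c "
from h import *
base(517,-268.5,4)
snap('side','s12')"; python3 st.py 16 s12
```

```text
t 13.2 tcp [ 518.  -271.4  119.7] rot [-3.135  0.016  1.68 ] F [-0.2  0.6 -2.2]
base [ 517.5 -273.    20.1] to go tool cm [0.48 0.01 1.61]
s12 head 435 lo [-14.7 -45.3  22.7] hi [ 9.7 42.9 59.8] [-1.9 -0.9] [27.7 88.9] 0.8
s12 headtop 198 lo [-14.7 -45.   59.1] hi [12.7 43.5 65. ] [-0.9 -0.7] [28.2 88.8] 0.5
s12 standrim 254 lo [-31.2 -57.   10.6] hi [26.3 59.5 15.4] [-2.4  1.3] [ 60.1 117.6] 0.0
```

View pics/s12.png

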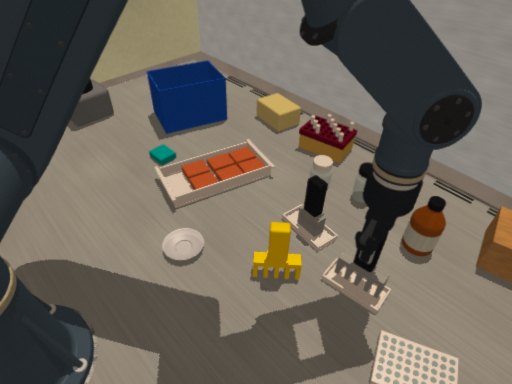

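The head is centred over the stand (its centre −1.9/−1 against −1.9/1.2), and the side view shows it just above the floor at (357,280). I'll lower it until it touches.

>>> move_arm:
  deltas:
    - [0.1, 0, 0.8, 0, 1]
    - [0, 0, 0.5, 0, 1]
    - [0, 0, 0.2, 0, 1]
    - [0, 0, 0, 0, 1]

```text
clock: 13.65
tool_pos: [518.0, -271.1, 103.8]
eef_rot: [-3.134, 0.015, 1.68]
wrist_force: [-0.5, 0.1, -2.2]
opening: 23.5
```

```bash
python3 -c "
from h import *
base(517,-268.5,4)
snap('side','s13')"; python3 st.py 4 s13
```

```text
t 13.65 tcp [ 518.  -271.1  103.8] rot [-3.134  0.015  1.68 ] F [-0.5  0.1 -2.2]
base [ 517.5 -272.7    4.2] to go tool cm [ 0.42 -0.    0.01]
s13 head 756 lo [-30.8 -56.8  10.3] hi [25.3 58.9 47.9] [-2.7  1.1] [ 57.4 117.4] 0.4
s13 headtop 354 lo [-14.5 -44.4  47.2] hi [12.4 43.3 52.5] [-1.3 -0.4] [27.7 88.4] 0.1
s13 standrim 281 lo [-30.9 -57.1  10.6] hi [26.2 59.2 16.4] [-2.7  1.1] [ 57.4 117.4] 0.4
```

Almost down; the wrist still carries the weight.

>>> move_arm:
  deltas:
    - [0, 0, 0.15, 0, 1]
    - [0, 0, 0.15, 0, 1]
    - [0, 0, 0, 0, 1]

```text
clock: 14.0
tool_pos: [518.3, -271.4, 104.1]
eef_rot: [-3.135, 0.017, 1.68]
wrist_force: [-0.4, -1.0, -2.8]
opening: 23.4
```

>>> move_arm:
  deltas:
    - [0, 0, 0.3, 0, 1]
    - [0, 0, 0.3, 0, 1]

```text
clock: 14.2
tool_pos: [518.8, -272.2, 103.5]
eef_rot: [-3.136, 0.019, 1.681]
wrist_force: [-5.3, 5.0, 26.9]
opening: 23.4
```

Firm contact at 27 N. I'll ease off slightly and open.

>>> move_arm:
  deltas:
    - [0, 0, -0.05, 0, 1]
    - [0, 0, 0, 0, 2.4]
    - [0, 0, 0, 0, 3]
    - [0, 0, 0, 0, 4.5]
    - [0, 0, 0, 0, 6.5]
    - [0, 0, 0, 0, 8.5]
    - [0, 0, 0, 0, 8.5]
    - [0, 0, 0, 0, 8.5]

```text
clock: 15.0
tool_pos: [519.7, -272.9, 103.4]
eef_rot: [-3.137, 0.02, 1.681]
wrist_force: [-0.0, 0.2, -0.1]
opening: 84.6
```

```bash
python3 -c "
from h import *
base(517,-268.5,4)
snap('side','s14');snap('wrist','w14')"; python3 st.py 4 s14
```

```text
t 15.0 tcp [ 519.7 -272.9  103.4] rot [-3.137  0.02   1.681] F [-0.   0.2 -0.1]
base [ 519.5 -274.9    3.8] to go tool cm [ 0.67 -0.18 -0.04]
s14 head 764 lo [-30.9 -56.7  10.2] hi [25.2 58.7 47.9] [-1.4  1.1] [ 59.3 117.2] 0.1
s14 headtop 305 lo [-13.6 -46.4  47.2] hi [14.2 40.7 52.5] [ 0.5 -2.6] [88.7 28.7] 89.7
s14 standrim 278 lo [-31.  -57.2  10.7] hi [26.5 59.4 15.7] [-1.4  1.1] [ 59.3 117.2] 0.1
```

View pics/w14.png

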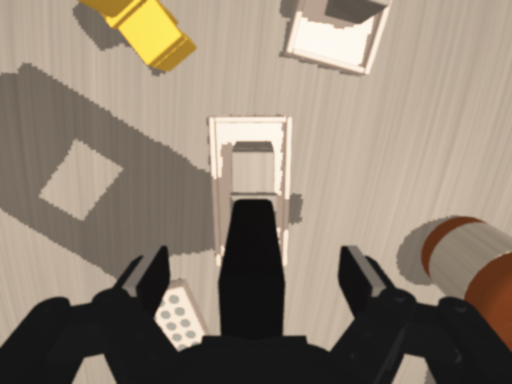

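View pics/s14.png

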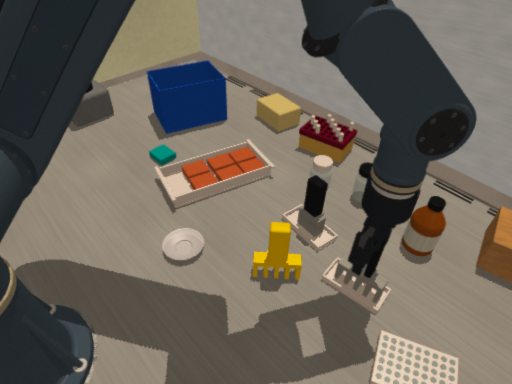

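The rake stands free and upright between the open fingers, with its handle at (252,265) in the wrist view. Now I'll back straight up.

>>> move_arm:
  deltas:
    - [0, 0, -2, 0, 8.5]
    - [0, 0, -3, 0, 8.5]
    - [0, 0, -4, 0, 8.5]
    - [0, 0, -4, 0, 8.5]
    - [0, 0, -3, 0, 8.5]
    - [0, 0, 0, 0, 8.5]
    - [0, 0, 0, 0, 8.5]

```text
clock: 15.8
tool_pos: [519.2, -269.0, 268.0]
eef_rot: [-3.134, 0.017, 1.681]
wrist_force: [-0.2, 0.6, 0.1]
opening: 85.3
```

```bash
python3 - <<'E'
from h import *
base(517,-268.5,4)
snap('side','s15');snap('scene','a15');snap('wrist','w15')
im,d,p=load('s15');P=cloud(p,d)
for n in('s15','a15','w15'):
    im,d,p=load(n);P=cloud(p,d);V=im.max(2)
    m=(np.hypot(P[...,0]-517,P[...,1]+269)<60)
    for lo,hi,l in((132,142,'top'),(60,80,'low handle')):
        Q=P[m&(P[...,2]>lo)&(P[...,2]<hi)&(V<70)]
        if len(Q)>10:
            r=cv2.minAreaRect(Q[:,:2].astype(np.float32));print(n,l,len(Q),np.round(r[0],1),np.round(r[1],1),round(r[2],1),np.round(np.median(Q[:,2]),1))
from rk import tr
for n in('s15','a15'):
    im,d,p=load(n);P=tr(cloud(p,d));h=cv2.cvtColor(im,cv2.COLOR_RGB2HSV)
    red=((h[...,0]<14)|(h[...,0]>170))&(h[...,1]>120)&(abs(P[...,0])<126)&(abs(P[...,1])<60)
    for x0,x1 in((-90,-5),(0,60),(60,126)):
        for sg in(1,-1):
            Q=P[red&(P[...,1]*sg>3)&(P[...,0]>x0)&(P[...,0]<x1)]; Q=Q[Q[:,2]>19]
            r=cv2.minAreaRect(Q[:,:2].astype(np.float32)); c=np.linalg.lstsq(np.c_[Q[:,:2]-Q[:,:2].mean(0),np.ones(len(Q))],Q[:,2],rcond=None)[0]
            print(n,x0,sg,np.round(r[0],1),np.round(r[1],1),round(r[2],1),'slopes,z',np.round(c,3))
E
python3 st.py 4 s15 a15
```

```text
t 15.8 tcp [ 519.2 -269.   268. ] rot [-3.134  0.017  1.681] F [-0.2  0.6  0.1]
base [ 518.7 -270.8  168.4] to go tool cm [ 0.53 -0.03 16.43]
s15 top 254 [ 516.8 -271. ] [25.4 35.3] 6.0 136.4
s15 low handle 152 [ 509.7 -275.6] [15.9 39.2] 34.4 70.1
a15 top 79 [ 520.2 -267.7] [24.2 36.4] 3.0 136.6
a15 low handle 77 [ 526.6 -264.5] [17.2 38.7] 34.7 70.4
w15 top 926 [ 517.5 -269.7] [21.6 34.1] 6.8 137.4
w15 low handle 60 [ 515.3 -253.3] [21.6  2. ] 8.8 71.8
s15 -90 1 [-42.  31.] [53.1 60.1] 89.8 slopes,z [1.000e-02 8.000e-03 2.315e+01]
s15 -90 -1 [-42.3 -31.5] [55.8 59.2] 89.8 slopes,z [ 1.2000e-02 -3.8000e-02  2.3759e+01]
s15 0 1 [28.9 28. ] [58.2 50.1] 0.6 slopes,z [-3.0000e-03  2.8000e-02  2.3263e+01]
s15 0 -1 [ 28.8 -32.1] [58.  54.7] 3.5 slopes,z [-3.0000e-03 -4.3000e-02  2.3676e+01]
s15 60 1 [92.2 28.4] [63.2 50.6] 0.2 slopes,z [5.0000e-03 1.9000e-02 2.3178e+01]
s15 60 -1 [ 92.1 -29.8] [52.1 62. ] 89.2 slopes,z [ 3.000e-03 -1.400e-02  2.339e+01]
a15 -90 1 [-38.   32.2] [53.8 60.9] 89.9 slopes,z [-8.0000e-03  1.5000e-02  2.4017e+01]
a15 -90 -1 [-37.7 -26.6] [48.  60.4] 88.1 slopes,
[... 201 characters left out ...]
881e+01]
a15 60 1 [91.4 30.7] [62.5 55.2] 0.4 slopes,z [1.2000e-02 9.0000e-03 2.3996e+01]
a15 60 -1 [ 92.9 -28.3] [49.4 65.3] 88.3 slopes,z [ 2.2000e-02 -1.1000e-02  2.4142e+01]
s15 head 753 lo [-30.8 -56.8  10.3] hi [25.4 58.9 47.9] [-2.6  1. ] [ 59.4 117.2] 0.1
s15 headtop 351 lo [-13.6 -46.6  47.2] hi [14.  40.8 52.7] [ 0.6 -2.5] [28.8 88.6] 0.6
s15 standrim 270 lo [-31.5 -57.2  10.6] hi [26.7 59.3 15.3] [-2.6  1. ] [ 59.4 117.2] 0.1
a15 head 388 lo [-11.2 -54.9  10.2] hi [29.2 61.1 47.5] [9.  2.3] [ 43.4 120. ] 2.5
a15 headtop 124 lo [-11.2 -48.7  47. ] hi [15.1 43.2 52.9] [ 1.8 -2.2] [94.4 27.2] 89.2
a15 standrim 108 lo [ -7.3 -55.9  10.9] hi [29.2 62.1 18. ] [8.8 2.4] [ 41.6 120.2] 1.2
```

View pics/s15.png

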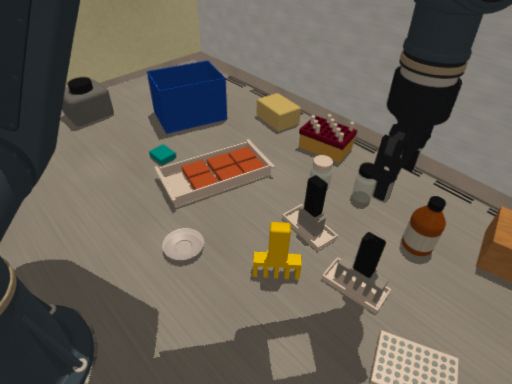

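View pics/a15.png

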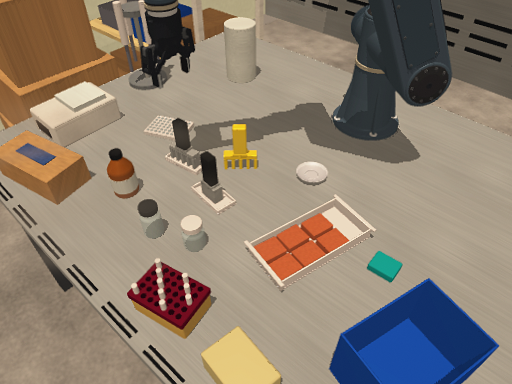

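The rake stands upright in its stand, at (365,270) in the side view, with its top at about 137 mm, as before I took it. All six bricks are level with their tops at about 24 mm, and the arm is clear. Handing in.

```bash
python3 -c "
from workcell import manip
print(manip.close_job())"
```

```text
the job is handed in; nothing more can be done
None
```

The job is done and handed in at about 16 s of the 54 s allowed. I took the toothed rake from its stand, set it down behind the two upper bricks and raked both into the empty part of the tray. I then put it back in the same stand, let go and moved the arm clear.

- **Bricks:** in both fixed views all six lie flat with tops 23–24 mm above the bench. The two raked bricks are centred near tray x = −40, and only the rake touched them.
- **Rake:** it stands upright, inside the stand's rim. Its top is at about 137 mm, within 2 mm of where it started. The scraper, the yellow rake and the turquoise block were not touched.
- **Disagreements:** the fixed cameras differ by 2–4 mm in plan, within what their calibration explains.
- **Tilt and force:** with the rake in hand the arm sagged and tilted up to about 0.1 rad. Pressing the rake on the brick bed (about 23 N) to correct this did little, but the tilt was nearly gone by the time I set the rake down. The highest wrist force I read was about 27 N, on setting it down.

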